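Open the clip jar in the desk drawer

TASK

Pull the drawer of the desktop drawer unit out to its stop and leave it out. Leaving the cream jar standing in the square pocket that braces it, unscrew its tight green cap anticlockwise just until the threads let go, lift the cap off and finish while still holding it level in the gripper, centred a few centimetres above the mouth of the jar and clear of it. Leave the tin in the drawer and everything else on the desk where it is.

Things in the scene. Friction and masses are not known exactly. Their poses are not given: they have to be found in the camera images.
- drawer (a joint): Drawer travel in m: 0 = shut (start), grows as the drawer is pulled out along the handle's -x, hard stop at 0.160. Sliding friction about 1.5 N; it stays where it is left.
- handle (a point): Centre of the drawer's handle: a level dark steel bar 10 thick, 100 long along y, 45 in front of the white drawer face (40 free behind it), a stem at each end, 95 above the desk. Axes: x points into the wooden drawer unit (fixed, 280 deep, 300 wide, 120 high), z up; the drawer pulls out along -x. Moves with the drawer.
- drawer_floor (a point): Point on the drawer's floor midway between its two pockets, 20 above the desk; moves with the drawer, axes as the handle's. Square pockets, 63 inside, walls 20 high, centres at y = +65 and -65: jar in one, tin in the other. Drawer sides rise 34 above the floor; its front rises 97, inner face 61 in front of the pocket centres. Fully out, the pocket centres lie 85 in front of the unit.
- jar: Cream jar, 0.4 kg, loose; its pocket (1.5 play a side) stops it turning. Origin: centre of underside, z up. Square foot 60 x 60 x 36 high, shoulder 54 across to height 40, neck 38 across, its top (mouth) at height 62. A sprung grey rubber seal on the neck pushes the cap up with 12 N (its top at 65.5, 68 when free). Three ledges round the neck, at heights 53.5 to 57.5, hold the cap down.
- cap: Green screw cap, 58 across, 25.5 high, 0.06 kg, 18-sided rim to grip. Origin: centre of its lower edge, 44 above the jar's underside when closed. Takes about 0.3 N m. Comes free after 40 to 48 degrees anticlockwise (from above), binds on a stop at 78 to 86: aim at 64. Pulled before it is free it lifts the jar. When free the seal can raise it 2.5; a lift of 24 clears neck and seal.
- tin: Low square tin with a blue lid, 61 x 61 x 28, in the drawer's other pocket; a bystander. Origin: centre of its underside.
- pen_jar: Open cream ceramic pen jar, 76 diameter, 95 high, on the desk; a bystander. Origin: centre of its underside.
- notebook_a: Dark blue slim notebook 150 x 210 x 10 lying on the desk; a bystander. Origin: centre of its underside.
- notebook_b: Rust brown slim notebook 140 x 200 x 9 lying on the blue one; a bystander. Origin: centre of its underside.
- pencil: Black retractable pencil, 132 long (x), 12 wide over its clip, lying on the grey desk mat; a bystander. Origin: under its middle.

How it is judged:
By the outcome, as a careful person would: the job done as asked, in the order asked, and still so for the second after the job is handed in, while the arm keeps its last pose, push and grip.
It also fails if it takes over 56 s, if anything falls off the work surface, if the arm or the gripper's body presses on something with over 40 N, if the wrist force passes 120 N, or if a joint passes its speed limit or range.

ROBOT

A 6-joint arm with a two-finger parallel gripper is mounted at the origin on the work surface. World frame = base frame: x ahead of the robot, y to its left, z up, the work surface at z = 0. Lengths are in m, angles in rad, forces in N, time in s.
With the tool pointing down it reaches from about 0.25 to 0.775 m from the base axis. Payload 4 kg.
Tool frame: the origin (TCP) lies midway between the tips of the shut fingers; the grasp point (between the pads) lies 19 mm behind it; y points along the fingers, x is the direction in which the jaws open and shut, and the axes are right-handed (so a half turn about y gives the same grasp; the last joint's range is limited). The gripper opens to 94 mm and grips with 3 to 60 N. Pads are 16 mm wide; open, the fingers measure 119 mm over their backs; the gripper's body (75 mm by 177 mm) begins 78 mm behind the grasp point.
Start: joints at [1.161, 0.087, 1.371, -0, 1.684, -0.103], TCP at [0.166, 0.524, 0.174] pointing down, gripper open.
Joint ranges: [-3.1, 3.1], [-0.76, 2.03], [0.27, 2.55], [-1.08, 4.22], [0.17, 2.65], [-2.57, 2.57]. Speed limits (rad/s): [2.79, 2.79, 3.14, 3.14, 3.14, 3.14].

INTERFACE

Orientations are given as [roll, pitch, yaw] about the fixed x, y, z axes, in that order (R = Rz(yaw) Ry(pitch) Rx(roll)).
In Python, from bench import robot, snapshot, camera_info, ticket gives the robot as it stands.
- The arm moves only by the shell command python3 -m creep 'ROWS'. ROWS is JSON, a list of rows, each an object with "slide": the shift along the tool's x, y, z in mm, a list of three; "roll": the turn about the tool's y in degrees; "grip": the closure, from 0 (fully open) to 1 (shut). In form: [{"slide": [x, y, z], "roll": roll, "grip": grip}, ...]. A call has 1 to 20 rows; each row is the pose to reach, as a shift and turn from the pose commanded when the call began, along the tool's axes at that moment; what a row does not reach only later rows make up. A row lasts 1/12 s, in which the tool goes at most 41.7 mm and 7.16 degrees, less where a joint would pass 70% of its speed; a pose out of reach is approached as far as the arm can. A call with a gripper value outside its range is refused whole. The fingers move at their own pace and stop on an object; the grip force is fixed at half the most. Time passes only in rows, so rows that repeat a pose let the fingers close. It gives the time, the measured TCP pose, the force and the opening at its end, in the units of the state.
- robot.get_obs(): the state, without advancing time (a new reading comes with each control period).
- snapshot(name): name is "side" or "top" or "wrist"; returns the picture (420x560x3 uint8, red, green, blue); there is no depth.
- camera_info(name): a dict with "fx", "fy", "cx", "cy" (pixels), "cam_to_world" (4x4, takes a point from camera to world coordinates). Camera axes: x right, y down, z forward; pixel columns grow to the right and rows downward; lengths in m; the calibration is good to about 2 mm. A picture is of the moment at which its call begins: read the wrist's pose just before it. camera_info takes no time and is no camera call; for the wrist camera it gives the pose at the moment of the call.
- ticket.close_job(): hands the job in, once; it reports no verdict.
The state is a dict: "time": time; "joint_positions": joint angles; "qvel": joint speeds; "joint_torque": joint torques, N m; "tool_pos": TCP position; "ee_rot": TCP orientation; "wrist_force": force on the tool from outside, world axes, zero at the start; "wrist_torque": the same for the moment, N m; "width": finger opening in m.
Only numpy, scipy, OpenCV 4.12 (cv2) and the standard library are available. Lean on these libraries where they do the work, as an engineer would, in place of code of your own. Each camera call takes 0.05 s, during which the arm holds its last target.

## Working session

There is one attempt and no reset: what is moved stays moved. The work goes in short steps, Python scripts to look and compute and a shell command to move; the robot and the scene stay as the last step left them, time stands still between calls to the robot, and variables do not carry over. Pictures are saved under pics/ and viewed, and the job is handed in when it is done.

```bash
ls; mkdir -p pics; python3 - <<'E'
from bench import robot, snapshot, camera_info
import cv2, numpy as np
o=robot.get_obs(); print({k:np.round(v,3).tolist() for k,v in o.items()})
for n in("side","top","wrist"):
    c=camera_info(n); print(n,c['fx'],c['fy'],c['cx'],c['cy'],np.round(c['cam_to_world'],3).tolist())
    cv2.imwrite(f"pics/{n}0.png",snapshot(n)[:,:,::-1])
E
```

```text
pics
{'time': 0.0, 'joint_positions': [1.161, 0.088, 1.372, -0.0, 1.684, -0.103], 'qvel': [0.0, -0.001, 0.0, -0.002, 0.001, -0.001], 'joint_torque': [-0.001, -34.019, -30.243, 0.072, 0.033, -0.0], 'tool_pos': [0.166, 0.524, 0.172], 'ee_rot': [-1.571, 0.002, 1.264], 'wrist_force': [1.017, 0.821, 0.162], 'wrist_torque': [0.001, -0.04, -0.031], 'width': 0.094}
side 480.1495869800189 480.1495869800189 278.68214850388443 214.57297443232792 [[-0.961, -0.165, 0.223, 0.314], [-0.278, 0.585, -0.762, 0.951], [-0.005, -0.794, -0.608, 0.854], [0.0, 0.0, 0.0, 1.0]]
top 384.39517760483545 384.39517760483545 284.05838166853613 206.05293414090096 [[0.027, -0.995, 0.093, 0.459], [-1.0, -0.028, -0.004, -0.04], [0.007, -0.093, -0.996, 1.451], [0.0, 0.0, 0.0, 1.0]]
wrist 364.393608918026 364.393608918026 281.44931718811773 205.19693773656442 [[0.302, 0.92, 0.248, 0.095], [0.953, -0.291, -0.081, 0.547], [-0.002, 0.261, -0.965, 0.383], [0.0, 0.0, 0.0, 1.0]]
```

View pics/side0.png

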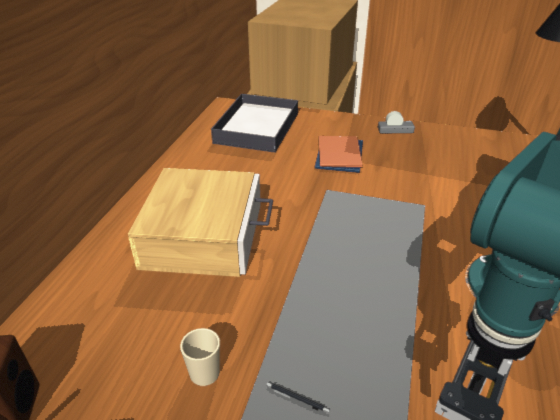

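View pics/top0.png

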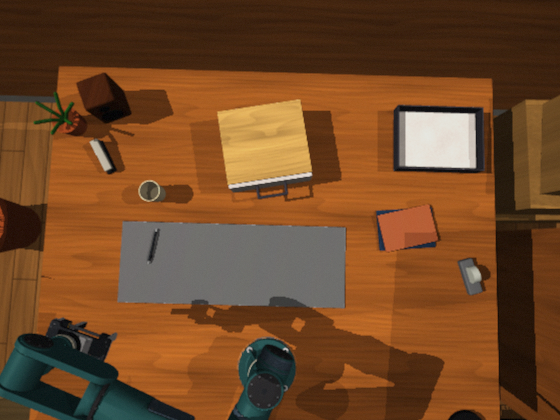

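View pics/wrist0.png

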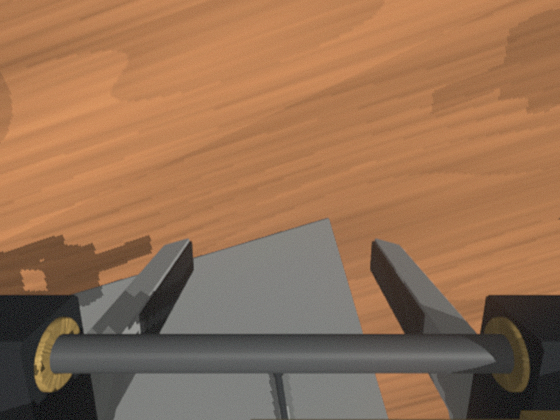

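The side view shows the wooden unit at about (195,220) with its dark handle at (265,212). In the top view the unit spans (218..312, 100..188), the handle bar is at about (272,193), and the pen jar at (151,191). I'll measure the unit and handle now.

```bash
cat > h.py <<'E'
from bench import robot, snapshot, camera_info
import cv2, numpy as np
from scipy.spatial.transform import Rotation as Ro
def ray(c,u,v):
    T=np.array(c['cam_to_world']); d=T[:3,:3]@np.array([(u-c['cx'])/c['fx'],(v-c['cy'])/c['fy'],1]); return T[:3,3],d
def onz(c,u,v,z):
    p,d=ray(c,u,v); return p+d*(z-p[2])/d[2]
def proj(c,P):
    T=np.array(c['cam_to_world']); q=T[:3,:3].T@(np.array(P)-T[:3,3]); return q[0]/q[2]*c['fx']+c['cx'],q[1]/q[2]*c['fy']+c['cy']
def R(o): return Ro.from_euler('xyz',o['ee_rot']).as_matrix()
E
python3 - <<'E'
from h import *
im=cv2.imread('pics/top0.png'); c=camera_info('top')
hsv=cv2.cvtColor(im,cv2.COLOR_BGR2HSV)
sub=hsv[85:205,200:330]
m=((sub[...,0]>15)&(sub[...,0]<32)&(sub[...,2]>120)&(sub[...,1]>70)).astype(np.uint8)
m=cv2.morphologyEx(m,cv2.MORPH_OPEN,np.ones((3,3)))
n,l,s,_=cv2.connectedComponentsWithStats(m); k=1+s[1:,4].argmax()
cnt=max(cv2.findContours((l==k).astype(np.uint8),0,1)[0],key=cv2.contourArea)
r=cv2.minAreaRect(cnt); b=cv2.boxPoints(r)+[200,85]; print(r,b)
for u,v in b: print(u,v,onz(c,u,v,.12).round(4))
cv2.imwrite('pics/topc.png',cv2.resize(im[85:210,200:330],None,fx=6,fy=4.8*1,interpolation=0) if 0 else cv2.resize(im[150:210,210:330],None,fx=6,fy=6,interpolation=0))
s0=cv2.imread('pics/side0.png'); cv2.imwrite('pics/sidec.png',cv2.resize(s0[160:280,220:290],None,fx=5,fy=5,interpolation=0))
E
```

```text
((64.02322387695312, 56.32151794433594), (74.12078094482422, 85.88912200927734), 81.46923065185547) [[216.05622864 111.04156876]
 [300.99510193  98.30073166]
 [311.99021912 171.60147095]
 [227.05134583 184.34230042]]
216.0562286376953 111.04156875610352 [0.9147 0.2048 0.12  ]
300.99510192871094 98.30073165893555 [ 0.9705 -0.0959  0.12  ]
311.99021911621094 171.60147094726562 [ 0.7066 -0.1407  0.12  ]
227.0513458251953 184.34230041503906 [0.6531 0.155  0.12  ]
```

View pics/topc.png

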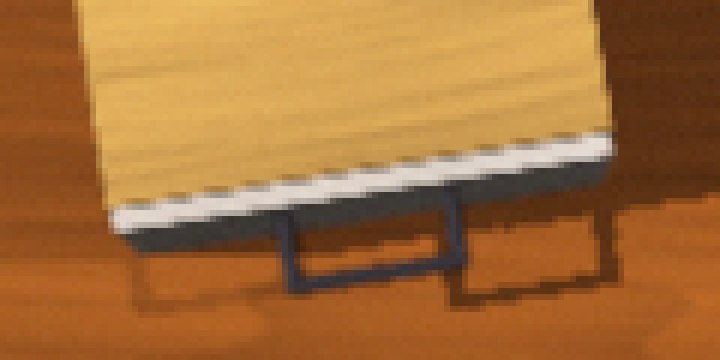

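View pics/sidec.png

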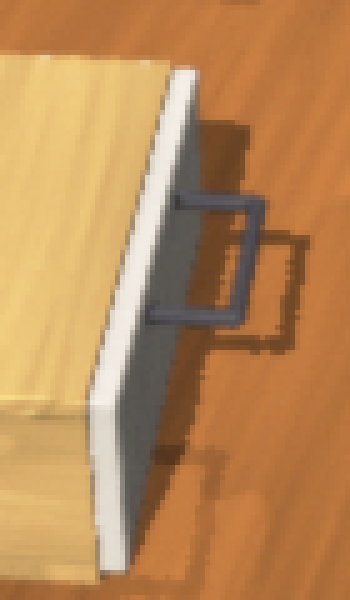

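```bash
python3 - <<'E'
from h import *
c=camera_info('top'); s=camera_info('side')
f=lambda x,y:(x/6+210-.4,y/6+150-.4)
g=lambda x,y:(x/5+220-.4,y/5+160-.4)
A=onz(c,*f(293,288),.1);B=onz(c,*f(462,263),.1)
print('bar top',A,B,(A+B)/2,np.linalg.norm(A-B),np.degrees(np.arctan2(*(A-B)[:2]*[-1,1])) )
A=onz(c,*f(110,212),.117);B=onz(c,*f(612,140),.117); print('face',A,B,np.degrees(np.arctan2(-(A-B)[0],(A-B)[1])))
C=onz(s,*g(259,200),.095);D=onz(s,*g(239,320),.095); print('bar side',C,D,(C+D)/2,np.degrees(np.arctan2(-(D-C)[0],(D-C)[1])))
o=robot.get_obs(); print(R(o).round(3))
E
```

```text
bar top [0.61185867 0.04519277 0.1       ] [ 0.62949987 -0.05392306  0.1       ] [ 0.62067927 -0.00436515  0.1       ] 0.10067352647811995 10.092144431729206
face [0.65149696 0.15222658 0.117     ] [ 0.7023759 -0.1396314  0.117    ] 9.888869037555146
bar side [ 0.63027322 -0.05791359  0.095     ] [0.60986143 0.04470847 0.095     ] [ 0.62006732 -0.00660256  0.095     ] 11.249459853903137
[[ 0.302 -0.001 -0.953]
 [ 0.953 -0.002  0.302]
 [-0.002 -1.     0.   ]]
```

```bash
python3 -m creep '[{"slide":[-20,0,-32],"roll":4,"grip":0.5},{"slide":[-60,-10,-95],"roll":11,"grip":0.53},{"slide":[-368,-28,-593],"roll":62.3,"grip":0.53},{"slide":[-368,-28,-593],"roll":62.3,"grip":0.53},{"slide":[-368,-28,-593],"roll":62.3,"grip":0.53},{"slide":[-368,-28,-593],"roll":62.3,"grip":0.53},{"slide":[-368,-28,-593],"roll":62.3,"grip":0.53},{"slide":[-368,-28,-593],"roll":62.3,"grip":0.53},{"slide":[-368,-28,-593],"roll":62.3,"grip":0.53},{"slide":[-368,-28,-593],"roll":62.3,"grip":0.53},{"slide":[-368,-28,-593],"roll":62.3,"grip":0.53},{"slide":[-368,-28,-593],"roll":62.3,"grip":0.53},{"slide":[-368,-28,-593],"roll":62.3,"grip":0.53},{"slide":[-368,-28,-593],"roll":62.3,"grip":0.53},{"slide":[-368,-28,-593],"roll":62.3,"grip":0.53},{"slide":[-368,-28,-593],"roll":62.3,"grip":0.53},{"slide":[-368,-28,-593],"roll":62.3,"grip":0.53},{"slide":[-368,-28,-593],"roll":62.3,"grip":0.53},{"slide":[-368,-28,-593],"roll":62.3,"grip":0.53},{"slide":[-368,-28,-593],"roll":62.3,"grip":0.53}]'
python3 - <<'E'
from h import *
o=robot.get_obs(); print({k:np.round(v,3).tolist() for k,v in o.items()}); print(R(o).round(3))
c=camera_info('wrist'); im=snapshot('wrist'); cv2.imwrite('pics/w1.png',im[:,:,::-1]); np.save('pics/w1.npy',c['cam_to_world'])
E
```

```text
time: 1.82
tool_pos: [0.6198, -0.0052, 0.2008]
ee_rot: [-1.57, 0.001, 0.177]
wrist_force: [-0.4, -0.2, -0.1]
width: 0.0442
{'time': 1.817, 'joint_positions': [-0.1, 0.243, 1.139, 0.001, 1.762, -0.277], 'qvel': [0.025, -0.028, 0.007, -0.0, -0.001, -0.001], 'joint_torque': [-0.941, -39.699, -30.337, -0.0, -0.006, -0.0], 'tool_pos': [0.62, -0.005, 0.201], 'ee_rot': [-1.57, 0.001, 0.177], 'wrist_force': [-0.448, -0.222, -0.08], 'wrist_torque': [-0.086, 0.036, -0.003], 'width': 0.044}
[[ 0.984 -0.002 -0.176]
 [ 0.176  0.001  0.984]
 [-0.001 -1.     0.001]]
```

View pics/w1.png

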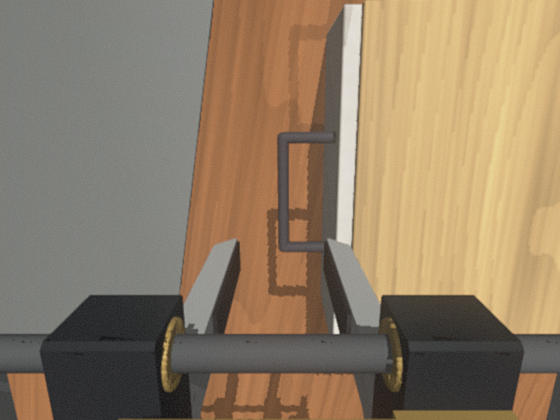

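Wrist view: the bar runs vertically at col 283, rows 135–245. It lies midway between the fingertips (~238 and ~328). I'll check its position by ray cast.

```bash
python3 - <<'E'
from h import *
c=camera_info('wrist'); o=robot.get_obs()
A=onz(c,283.5,138,.097);B=onz(c,283.5,247,.097); m=(A+B)/2; print(A,B,m, np.degrees(np.arctan2(-(A-B)[0],(A-B)[1])))
print(R(o).T@(m-o['tool_pos'])*1000)
E
```

```text
[0.61385207 0.04486    0.097     ] [ 0.63155795 -0.05285926  0.097     ] [ 0.62270501 -0.00399963  0.097     ] 10.270070690933704
[ 3.18646396e+00  1.04369178e+02 -5.73403832e-02]
```

```bash
python3 -m creep '[{"slide":[1,30,0],"roll":0,"grip":0.53},{"slide":[1.5,60,0],"roll":0,"grip":0.53},{"slide":[1.5,90,0],"roll":0,"grip":0.53},{"slide":[1.5,110,0],"roll":0,"grip":0.53},{"slide":[1.5,122,0],"roll":0,"grip":0.53},{"slide":[1.5,124,0],"roll":0,"grip":0.53},{"slide":[1.5,124,0],"roll":0,"grip":0.53},{"slide":[1.5,124,0],"roll":0,"grip":1},{"slide":[1.5,124,0],"roll":0,"grip":1},{"slide":[1.5,124,0],"roll":0,"grip":1},{"slide":[1.5,124,0],"roll":0,"grip":1},{"slide":[1.5,124,0],"roll":0,"grip":1},{"slide":[1.5,124,0],"roll":0,"grip":1}]'
```

```text
time: 2.95
tool_pos: [0.622, -0.0054, 0.0779]
ee_rot: [-1.571, -0.001, 0.177]
wrist_force: [-0.4, -0.0, 0.3]
width: 0.0076
```

Width is 7.6 mm for a 10 mm bar, so I'll check whether the fingers have stopped and how the grasp looks.

```bash
python3 -m creep '[{"slide":[0,0,0],"roll":0,"grip":1},{"slide":[0,0,0],"roll":0,"grip":1}]'; python3 - <<'E'
from h import *
im=snapshot('wrist'); cv2.imwrite('pics/w2.png',im[:,:,::-1])
E
```

```text
time: 3.12
tool_pos: [0.6218, -0.0054, 0.0774]
ee_rot: [-1.571, 0.0, 0.177]
wrist_force: [0.1, -0.9, -0.4]
width: 0.0006
```

View pics/w2.png

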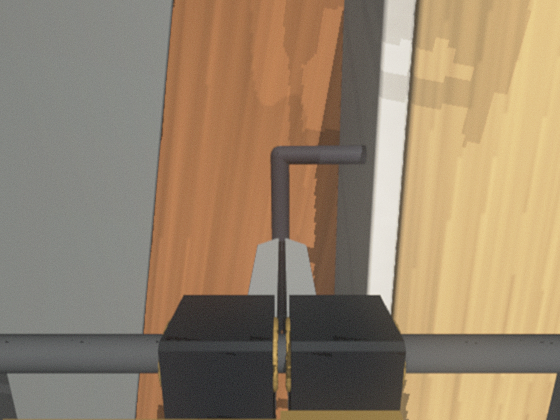

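```bash
python3 - <<'E'
from h import *
c=camera_info('wrist'); o=robot.get_obs(); M=R(o);p=np.array(o['tool_pos']); print(p,o['width'],np.round(o['wrist_force'],2))
print(np.round(c['cam_to_world'],3))
for d in (0,19,40,60): print(d,proj(c,p-M[:,1]*d/1000))
for z in (.06,.08,.095,.1):
  A=onz(c,281,155,z); print(z,A, 'width10px', )
h=np.array([.6217,-.005,0.095]); y=np.array([-.175,.985,0])
for s in(-.05,0,.05): print(proj(c,h+y*s))
cv2.imwrite('pics/t2.png',cv2.resize(snapshot('side')[160:280,200:300,::-1],None,fx=5,fy=5,interpolation=2))
E
```

```text
[ 0.62173183 -0.00534294  0.07738622] 0.000521509002481844 [-0.36  0.18 -1.2 ]
[[ 0.984  0.17   0.046  0.61 ]
 [ 0.176 -0.95  -0.257  0.069]
 [-0.     0.261 -0.965  0.288]
 [ 0.     0.     0.     1.   ]]
0 (np.float64(279.22417720640215), np.float64(234.41378242651626))
19 (np.float64(279.0277639444085), np.float64(245.88601818953103))
40 (np.float64(278.7651617915733), np.float64(261.22425848259456))
60 (np.float64(278.4550255674781), np.float64(279.33890026065654))
0.06 [0.61466319 0.0403874  0.06      ] width10px
0.08 [0.61423803 0.04291317 0.08      ] width10px
0.095 [0.61391915 0.0448075  0.095     ] width10px
0.1 [0.61381286 0.04543895 0.1       ] width10px
(np.float64(279.15931766902685), np.float64(322.4997787919353))
(np.float64(279.08934821164246), np.float64(244.40567039331512))
(np.float64(279.0098863561791), np.float64(155.71693410625477))
```

View pics/t2.png

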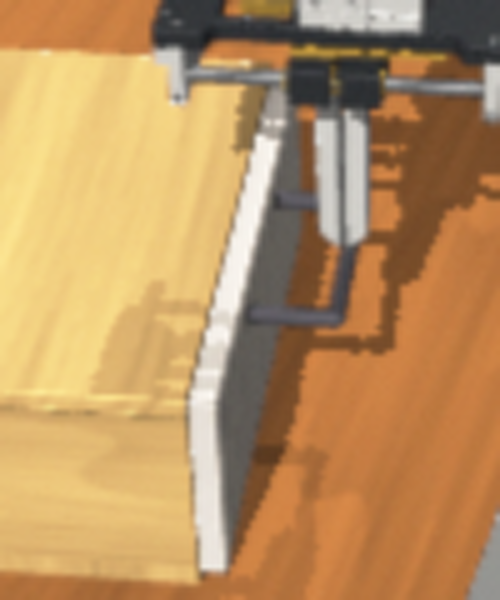

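The reading says the fingers are nearly shut, yet the side view shows them straddling the bar. I'll try a short gentle pull to find out whether the drawer follows.

```bash
python3 -m creep '[{"slide":[-4,0,0],"roll":0,"grip":1},{"slide":[-10,0,0],"roll":0,"grip":1},{"slide":[-16,0,0],"roll":0,"grip":1},{"slide":[-20,0,0],"roll":0,"grip":1},{"slide":[-20,0,0],"roll":0,"grip":1}]'; python3 - <<'E'
from h import *
im=snapshot('wrist'); cv2.imwrite('pics/w3.png',im[:,:,::-1])
cv2.imwrite('pics/s3.png',cv2.resize(snapshot('side')[160:280,200:300,::-1],None,fx=5,fy=5,interpolation=2))
E
```

```text
time: 3.63
tool_pos: [0.6011, -0.009, 0.0777]
ee_rot: [-1.571, 0.0, 0.176]
wrist_force: [0.7, 0.0, 0.3]
width: 0.0003
```

View pics/w3.png

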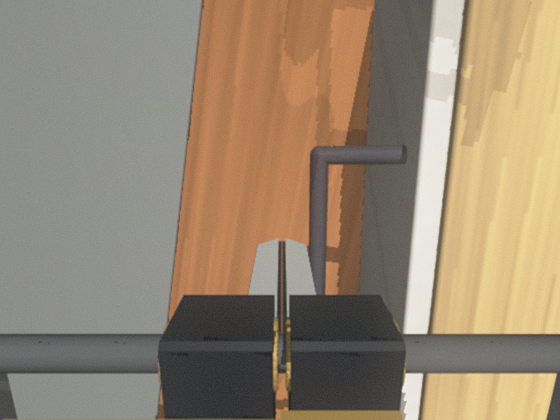

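View pics/s3.png

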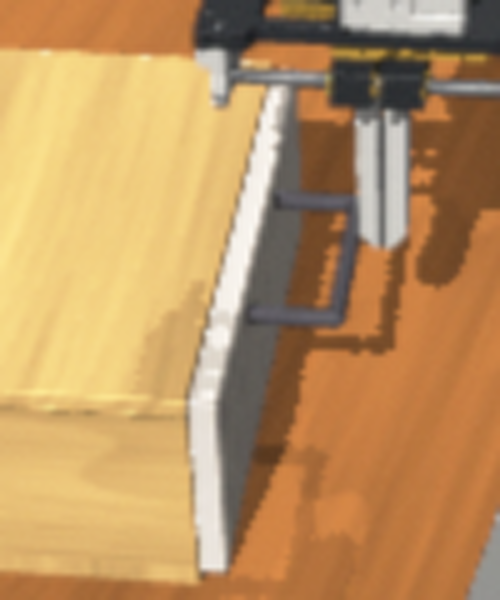

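The drawer didn't move, so the fingers missed the bar. I'll triangulate the bar's end corners across the views instead of trusting the stated height.

```bash
python3 - <<'E'
from h import *
def tri(L):
    A=np.zeros((3,3));b=np.zeros(3)
    for p,d in L:
        d=d/np.linalg.norm(d);P=np.eye(3)-np.outer(d,d);A+=P;b+=P@p
    x=np.linalg.solve(A,b); return x,[np.linalg.norm((np.eye(3)-np.outer(d,d)/(d@d))@(x-p)) for p,d in L]
c=camera_info('top');s=camera_info('side');w=camera_info('wrist');w1=dict(w);w1['cam_to_world']=np.load('pics/w1.npy')
f=lambda x,y:(x/6+210-.4,y/6+150-.4); g=lambda x,y:(x/5+220-.4,y/5+160-.4)
print(tri([ray(c,*f(293,288)),ray(s,*g(239,320))]))
print(tri([ray(c,*f(462,263)),ray(s,*g(259,200))]))
print(tri([ray(c,*f(293,288)),ray(s,*g(239,320)),ray(w,318,154),ray(w1,283.5,136)]))
print(tri([ray(w,318,154),ray(w1,283.5,136)]))
print(tri([ray(c,*f(462,263)),ray(s,*g(259,200)),ray(w1,283.5,246)]))
# white face top corners
print('TCP proj side', proj(s,robot.get_obs()['tool_pos']))
E
```

```text
(array([0.61108225, 0.04519447, 0.0953341 ]), [np.float64(0.0013279811644932563), np.float64(0.0013279811644930555)])
(array([ 0.62941728, -0.05401885,  0.09791574]), [np.float64(0.000351601678937087), np.float64(0.00035160167893707236)])
(array([0.61231068, 0.04529158, 0.09505094]), [np.float64(0.00023886128678645744), np.float64(0.002514916507335384), np.float64(0.000949099060578733), np.float64(0.0014781612009867739)])
(array([0.6136115 , 0.04533929, 0.0930447 ]), [np.float64(0.0003666756968129061), np.float64(0.0003666756968129544)])
(array([ 0.63006081, -0.0533713 ,  0.09756245]), [np.float64(0.0006290015040864217), np.float64(0.0012523072567288398), np.float64(0.0017777253318737641)])
TCP proj side (np.float64(276.39782884507156), np.float64(217.05447552984504))
```

The bar height of 0.095 is confirmed. In the side view, though, the fingertips appear about 8 px above where the reported TCP projects. I'll triangulate the real tip.

```bash
cat >> h.py <<'E'
def tri(L):
    A=np.zeros((3,3));b=np.zeros(3)
    for p,d in L:
        d=d/np.linalg.norm(d);P=np.eye(3)-np.outer(d,d);A+=P;b+=P@p
    x=np.linalg.solve(A,b); return x,[np.linalg.norm((np.eye(3)-np.outer(d,d)/(d@d))@(x-p)) for p,d in L]
E
python3 - <<'E'
from h import *
s=camera_info('side');w=camera_info('wrist');o=robot.get_obs();p=o['tool_pos'];M=R(o)
print(tri([ray(s,276.2,209),ray(w,282,240)]),p)
for d in range(0,60,10): print(d,proj(s,p-M[:,1]*d/1000),proj(w,p-M[:,1]*d/1000))
cv2.imwrite('pics/t4.png',cv2.resize(snapshot('top')[150:330,200:340,::-1],None,fx=4,fy=3.3,interpolation=2))
w=cv2.imread('pics/w3.png');cv2.imwrite('pics/w3c.png',cv2.resize(w[220:320,220:340],None,fx=6,fy=6,interpolation=2))
E
```

```text
(array([ 6.00914577e-01, -4.50681268e-04,  1.10427879e-01]), [np.float64(0.0011459039032163986), np.float64(0.0011459039032162624)]) [ 0.60193027 -0.0088796   0.07771529]
0 (np.float64(276.39782884507156), np.float64(217.05447552984504)) (np.float64(279.24968749809346), np.float64(234.43437020350817))
10 (np.float64(276.36998818485074), np.float64(214.04537703156896)) (np.float64(279.15105150679057), np.float64(240.22699955738625))
20 (np.float64(276.341877664918), np.float64(211.00711132074832)) (np.float64(279.04305613761255), np.float64(246.56928027378572))
30 (np.float64(276.3134933425368), np.float64(207.93925225509383)) (np.float64(278.92430290075066), np.float64(253.54334193856536))
40 (np.float64(276.2848311977884), np.float64(204.84136535025624)) (np.float64(278.7931000830301), np.float64(261.24853436579974))
50 (np.float64(276.2558871316741), np.float64(201.71300757469464)) (np.float64(278.6473816460157), np.float64(269.80619049619247))
```

View pics/w3c.png

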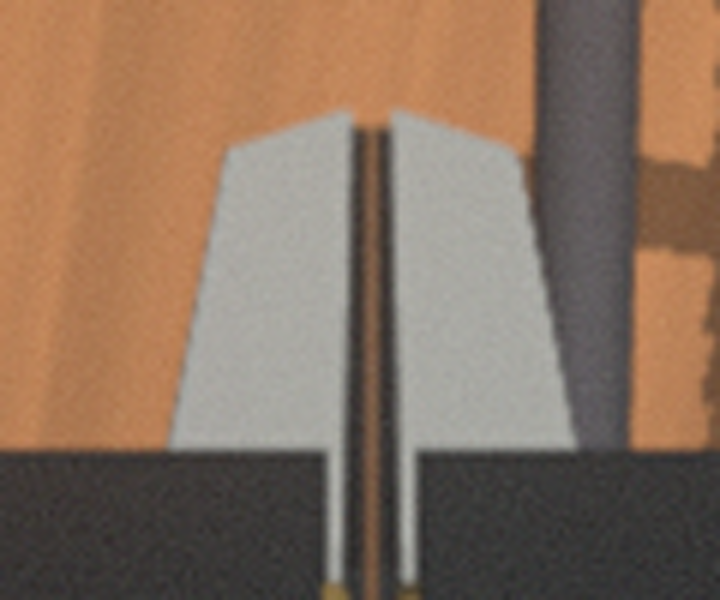

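View pics/t4.png

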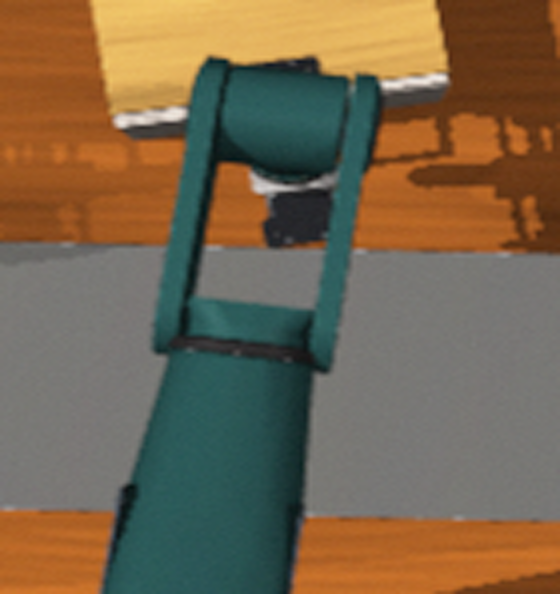

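```bash
python3 - <<'E'
from h import *
s=camera_info('side');w=camera_info('wrist');o=robot.get_obs();p=o['tool_pos'];M=R(o)
for d in range(-10,50,10):
  q=p-M[:,1]*d/1000+M[:,2]*.008; print(d,q[2],np.round(proj(s,q),1),np.round(proj(w,q),1))
S=cv2.cvtColor(snapshot('side'),cv2.COLOR_RGB2BGR); S2=cv2.resize(S[130:230,220:320],None,fx=6,fy=6,interpolation=2)
for d,cl in((0,(0,0,255)),(19,(0,255,0)),(33,(255,0,0)),(97,(0,255,255))):
  for zz in (-.008,.008):
    u,v=proj(s,p-M[:,1]*d/1000+M[:,2]*zz); cv2.circle(S2,(int((u-220+.5)*6),int((v-130+.5)*6)),3,cl,-1)
cv2.imwrite('pics/s5.png',S2)
E
```

```text
-10 0.06764644140240476 [276.  221.9] [279.3 217.1]
0 0.07764644017540843 [276.  218.9] [279.2 221.9]
10 0.0876464389484121 [276.  215.9] [279.1 227.2]
20 0.09764643772141576 [275.9 212.9] [279. 233.]
30 0.10764643649441943 [275.9 209.8] [278.9 239.4]
40 0.1176464352674231 [275.9 206.7] [278.7 246.4]
```

View pics/s5.png

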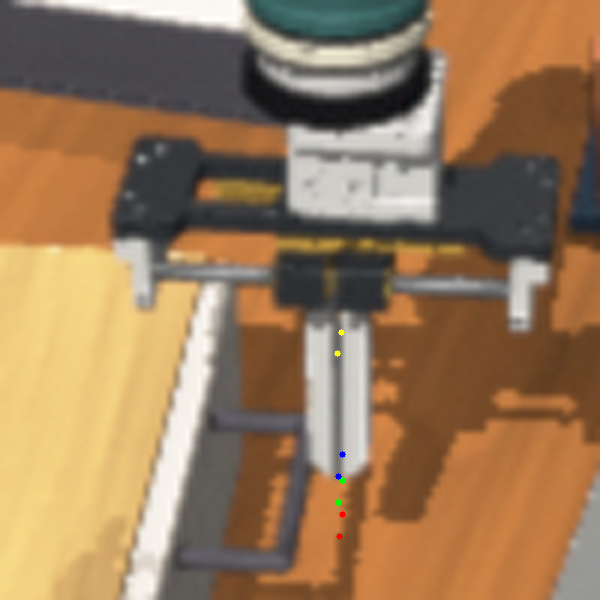

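Both views agree: the visible fingertips sit about 31 mm above the reported TCP, so the fingers closed just over the bar. From here I treat real tip height as reported + 31 mm. I'll retry the grasp lower.

```bash
python3 -m creep '[{"slide":[0,-15,0],"roll":0,"grip":0.9},{"slide":[0,-20,0],"roll":0,"grip":0.53},{"slide":[0,-20,0],"roll":0,"grip":0.53},{"slide":[0,-20,0],"roll":0,"grip":0.53},{"slide":[10,-20,0],"roll":0,"grip":0.53},{"slide":[21,-20,0],"roll":0,"grip":0.53},{"slide":[21,-20,0],"roll":0,"grip":0.53},{"slide":[21,-10,0],"roll":0,"grip":0.53},{"slide":[21,5,0],"roll":0,"grip":0.53},{"slide":[21,20,0],"roll":0,"grip":0.53},{"slide":[21,28,0],"roll":0,"grip":0.53},{"slide":[21,30,0],"roll":0,"grip":0.53},{"slide":[21,30,0],"roll":0,"grip":0.7},{"slide":[21,30,0],"roll":0,"grip":1},{"slide":[21,30,0],"roll":0,"grip":1},{"slide":[21,30,0],"roll":0,"grip":1},{"slide":[21,30,0],"roll":0,"grip":1},{"slide":[21,30,0],"roll":0,"grip":1},{"slide":[21,30,0],"roll":0,"grip":1}]'; python3 - <<'E'
from h import *
cv2.imwrite('pics/s6.png',cv2.resize(snapshot('side')[130:230,220:320,::-1],None,fx=6,fy=6,interpolation=2))
E
```

```text
time: 5.42
tool_pos: [0.6209, -0.0056, 0.0483]
ee_rot: [-1.571, 0.004, 0.177]
wrist_force: [-5.1, -1.2, 4.7]
width: 0.0088
```

View pics/s6.png

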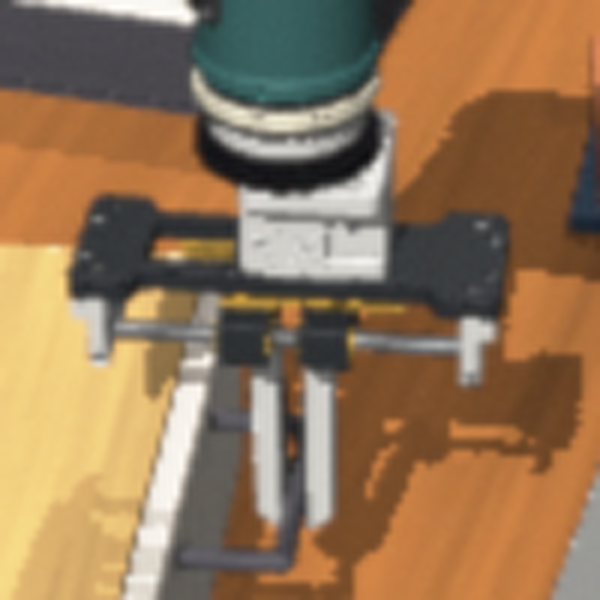

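The fingers now straddle the bar, with width 8.8 mm and a contact force. Pulling.

```bash
python3 -m creep '[{"slide":[-4,0,0],"roll":0,"grip":1},{"slide":[-12,0,0],"roll":0,"grip":1},{"slide":[-24,0,0],"roll":0,"grip":1},{"slide":[-38,0,0],"roll":0,"grip":1},{"slide":[-52,0,0],"roll":0,"grip":1},{"slide":[-66,0,0],"roll":0,"grip":1},{"slide":[-80,0,0],"roll":0,"grip":1},{"slide":[-94,0,0],"roll":0,"grip":1},{"slide":[-108,0,0],"roll":0,"grip":1},{"slide":[-122,0,0],"roll":0,"grip":1},{"slide":[-134,0,0],"roll":0,"grip":1},{"slide":[-144,0,0],"roll":0,"grip":1},{"slide":[-150,0,0],"roll":0,"grip":1},{"slide":[-154,0,0],"roll":0,"grip":1},{"slide":[-156,0,0],"roll":0,"grip":1},{"slide":[-156,0,0],"roll":0,"grip":1}]'
```

```text
time: 6.8
tool_pos: [0.4694, -0.0338, 0.0483]
ee_rot: [-1.573, -0.001, 0.176]
wrist_force: [1.1, -5.7, 4.9]
width: 0.0092
```

```bash
python3 -m creep '[{"slide":[-2,0,0],"roll":0,"grip":1},{"slide":[-4,0,0],"roll":0,"grip":1},{"slide":[-5,0,0],"roll":0,"grip":1},{"slide":[-6,0,0],"roll":0,"grip":1},{"slide":[-6,0,0],"roll":0,"grip":1},{"slide":[-6,0,0],"roll":0,"grip":1}]'
python3 - <<'E'
from h import *
o=robot.get_obs();p=np.array(o['tool_pos']);print(p,np.linalg.norm(p[:2]-[.6209,-.0056]),o['wrist_force'])
E
```

```text
time: 7.3
tool_pos: [0.4644, -0.0347, 0.0483]
ee_rot: [-1.573, -0.002, 0.177]
wrist_force: [2.0, -5.1, 4.1]
width: 0.009
[ 0.46441563 -0.03471825  0.04830823] 0.1591704433240608 [ 1.98613834 -5.06955813  4.06916212]
```

```bash
python3 -m creep '[{"slide":[-1,0,0],"roll":0,"grip":1},{"slide":[-2,0,0],"roll":0,"grip":1},{"slide":[-3,0,0],"roll":0,"grip":1},{"slide":[-3,0,0],"roll":0,"grip":1},{"slide":[-3,0,0],"roll":0,"grip":1}]'
```

```text
time: 7.72
tool_pos: [0.4641, -0.0348, 0.0483]
ee_rot: [-1.573, -0.008, 0.177]
wrist_force: [7.8, -4.7, -0.8]
width: 0.009
```

The force rose with no further motion, so the drawer is at its stop. Releasing and rising to look.

```bash
python3 -m creep '[{"slide":[3,0,0],"roll":0,"grip":1},{"slide":[3,0,0],"roll":0,"grip":0.6},{"slide":[3,0,0],"roll":0,"grip":0.53},{"slide":[3,0,0],"roll":0,"grip":0.53},{"slide":[3,0,0],"roll":0,"grip":0.53},{"slide":[3,-20,0],"roll":0,"grip":0.53},{"slide":[3,-50,0],"roll":0,"grip":0.53},{"slide":[3,-85,0],"roll":0,"grip":0.53},{"slide":[3,-120,0],"roll":0,"grip":0.4},{"slide":[23,-150,0],"roll":0,"grip":0.2},{"slide":[60,-170,0],"roll":0,"grip":0.2},{"slide":[90,-180,0],"roll":0,"grip":0.2},{"slide":[100,-180,0],"roll":0,"grip":0.2},{"slide":[100,-180,0],"roll":0,"grip":0.2}]'
python3 - <<'E'
from h import *
o=robot.get_obs();print(o['tool_pos'],o['joint_positions'].round(3) if hasattr(o['joint_positions'],'round') else o['joint_positions'])
c=camera_info('wrist'); np.save('pics/w7.npy',c['cam_to_world'])
for n in('wrist','side','top'): cv2.imwrite(f'pics/{n}7.png',snapshot(n)[:,:,::-1])
E
```

```text
time: 8.88
tool_pos: [0.5598, -0.0159, 0.2261]
ee_rot: [-1.57, 0.002, 0.178]
wrist_force: [-0.7, 0.7, -0.9]
width: 0.0748
[ 0.55978131 -0.01589935  0.22607205] [-1.300e-01  1.080e-01  1.245e+00  1.000e-03  1.791e+00 -3.080e-01]
```

View pics/wrist7.png

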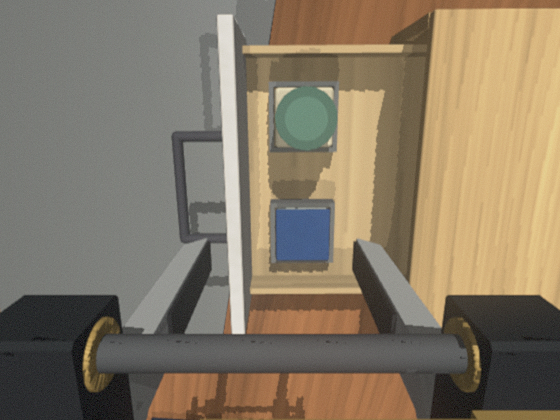

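View pics/side7.png

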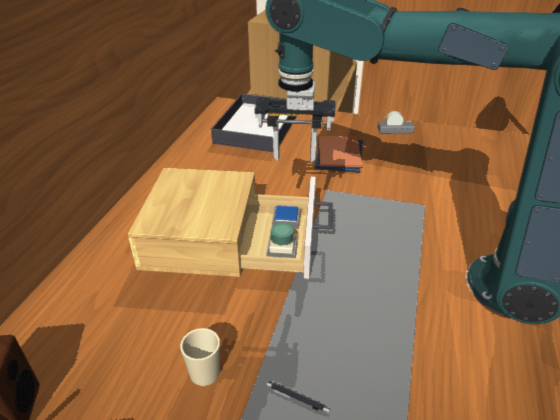

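View pics/top7.png

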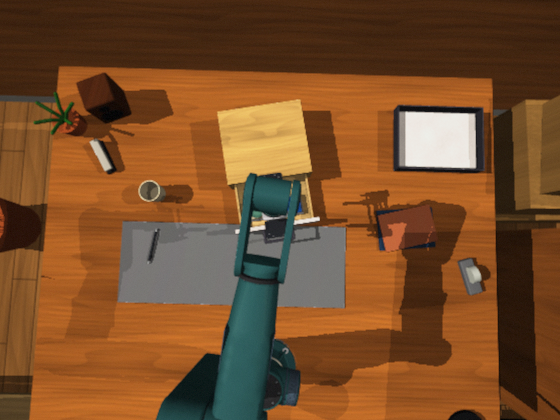

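The wrist view shows the drawer open, with the green cap at about (307,118) in the +y pocket and the blue tin at (302,235). In the side view the cap is at (282,235). Measuring the cap.

```bash
python3 - <<'E'
from h import *
def green(f):
    im=cv2.imread(f);h=cv2.cvtColor(im,cv2.COLOR_BGR2HSV)
    m=((h[...,0]>65)&(h[...,0]<92)&(h[...,1]>60)&(h[...,2]>40)).astype(np.uint8)
    return im,m
o=robot.get_obs();M=R(o);p=np.array(o['tool_pos'])
im,m=green('pics/wrist7.png'); m[200:]=0
n,l,s,ce=cv2.connectedComponentsWithStats(m);k=1+s[1:,4].argmax();print(s[k],ce[k])
ct=max(cv2.findContours((l==k).astype(np.uint8),0,1)[0],key=cv2.contourArea); e=cv2.fitEllipse(ct);print(e)
w=camera_info('wrist');w['cam_to_world']=np.load('pics/w7.npy')
P=onz(w,*e[0],.085);print(P,'tool rel mm',M.T@(P-p)*1000, 'diam',e[1][0]/w['fx']*(w['cam_to_world'][2,3]-.085)*1000)
im2,m2=green('pics/side7.png'); m2[:210]=0;m2[260:]=0;m2[:,:250]=0;m2[:,320:]=0
n,l,s,ce=cv2.connectedComponentsWithStats(m2);k=1+s[1:,4].argmax();print(s[k],ce[k])
sc=camera_info('side');print(tri([ray(w,*e[0]),ray(sc,*ce[k])]))
cv2.imwrite('pics/capc.png',cv2.resize(im[70:165,255:360],None,fx=6,fy=6,interpolation=2))
# drawer features: pocket + bar from wrist
S=cv2.resize(cv2.imread('pics/side7.png')[180:280,230:330],None,fx=6,fy=6,interpolation=2);cv2.imwrite('pics/s7c.png',S)
E
```

```text
[290  90   7   4   7] [293.          91.14285714]
((292.8540954589844, 91.25050354003906), (1.170820951461792, 6.230724334716797), 62.33394241333008)
[0.5553914  0.07398148 0.085     ] tool rel mm [ 14.9090818  140.80101557  89.12274858] diam 1.129403276248576
[272 223  21  22 378] [281.84126984 233.4021164 ]
(array([0.55910123, 0.07444263, 0.09773048]), [np.float64(0.00409913474634101), np.float64(0.004099134746341046)])
```

View pics/capc.png

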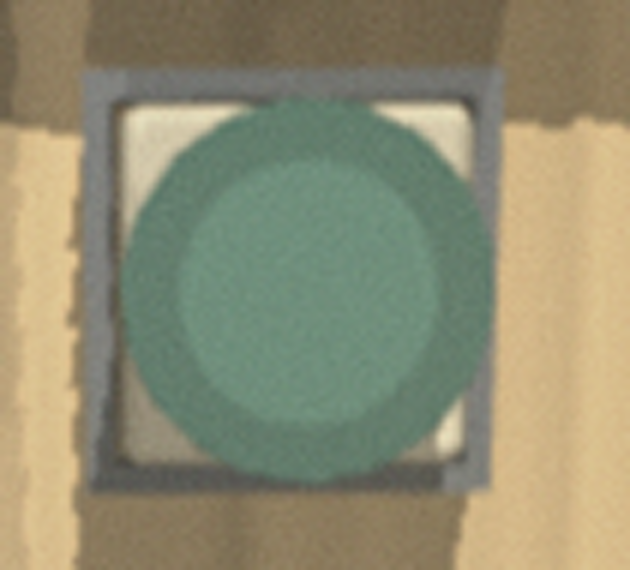

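View pics/s7c.png

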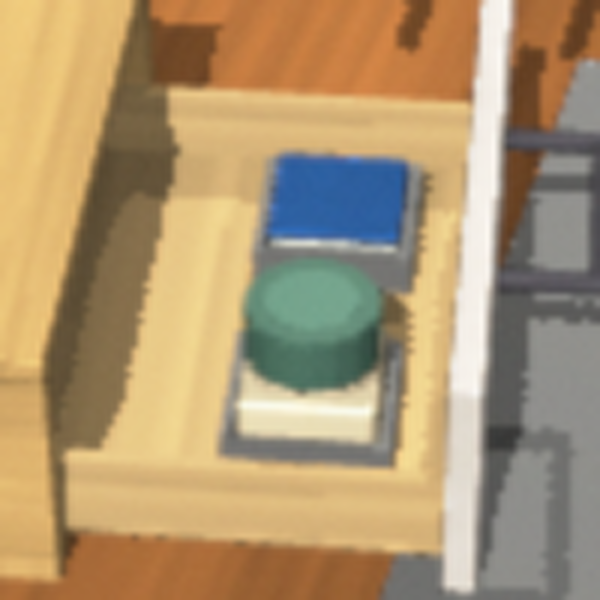

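```bash
cat >> h.py <<'E'
def green(im,roi):
    h=cv2.cvtColor(im,cv2.COLOR_BGR2HSV)
    m=((h[...,0]>62)&(h[...,0]<95)&(h[...,1]>35)&(h[...,2]>40)).astype(np.uint8)
    k=np.zeros_like(m);a,b,c,d=roi;k[a:b,c:d]=1;m=cv2.morphologyEx(m*k,cv2.MORPH_OPEN,np.ones((3,3)))
    n,l,s,ce=cv2.connectedComponentsWithStats(m);k=1+s[1:,4].argmax()
    return max(cv2.findContours((l==k).astype(np.uint8),0,1)[0],key=cv2.contourArea)
E
python3 - <<'E'
from h import *
o=robot.get_obs();M=R(o);p=np.array(o['tool_pos'])
e=cv2.fitEllipse(cv2.convexHull(green(cv2.imread('pics/wrist7.png'),(60,175,255,360))));print(e)
w=camera_info('wrist');w['cam_to_world']=np.load('pics/w7.npy')
for z in(.075,.0895):
  P=onz(w,*e[0],z);print(P,'tool rel mm',M.T@(P-p)*1000, 'diam',np.array(e[1])/w['fx']*(w['cam_to_world'][2,3]-z)*1000)
sc=camera_info('side')
# top disc in side crop: ellipse centre ~ (315,300)/6+(230,180)
print('side top-centre',onz(sc,230+314/6-.4,180+297/6-.4,.0895))
E
```

```text
((305.8721008300781, 117.93560028076172), (60.969295501708984, 63.23689270019531), 21.448360443115234)
[0.57251477 0.0524742  0.075     ] tool rel mm [ 28.02483153 150.71791108  64.92759378] diam [60.48568408 62.73529459]
[0.57153865 0.05271289 0.0895    ] tool rel mm [ 27.04876321 136.22218511  65.35303305] diam [58.05958559 60.21896356]
side top-centre [0.57021667 0.04942594 0.0895    ]
```

```bash
python3 -m creep '[{"slide":[10,0,25],"roll":0,"grip":0.15},{"slide":[20,0,50],"roll":0,"grip":0.15},{"slide":[27,0,65],"roll":0,"grip":0.15},{"slide":[27,20,65],"roll":0,"grip":0.15},{"slide":[27,55,65],"roll":0,"grip":0.15},{"slide":[27,90,65],"roll":0,"grip":0.15},{"slide":[27,115,65],"roll":0,"grip":0.15},{"slide":[27,120,65],"roll":0,"grip":0.15},{"slide":[27,120,65],"roll":0,"grip":0.15},{"slide":[27,120,65],"roll":0,"grip":0.15}]'
python3 - <<'E'
from h import *
o=robot.get_obs();p=np.array(o['tool_pos']);M=R(o);s=camera_info('side');w=camera_info('wrist')
W=cv2.cvtColor(snapshot('wrist'),cv2.COLOR_RGB2BGR);S=cv2.cvtColor(snapshot('side'),cv2.COLOR_RGB2BGR)
cv2.imwrite('pics/w8.png',W);cv2.imwrite('pics/s8r.png',S)
print(proj(s,p),proj(s,p-M[:,1]*.031),proj(w,p-M[:,1]*.031))
print('capcentre in wrist',proj(w,[.5715,.0525,.0895]))
cv2.imwrite('pics/s8.png',cv2.resize(S[150:270,220:340],None,fx=5,fy=5,interpolation=2))
E
```

```text
time: 9.87
tool_pos: [0.5737, 0.0519, 0.1087]
ee_rot: [-1.571, -0.001, 0.176]
wrist_force: [0.2, 0.3, 0.7]
width: 0.0798
(np.float64(280.29120253009916), np.float64(223.48699838179962)) (np.float64(280.26813660218545), np.float64(213.59537784701283)) (np.float64(278.865841258735), np.float64(254.25013087661227))
capcentre in wrist (np.float64(276.15458014255796), np.float64(223.19945180583667))
```

View pics/w8.png

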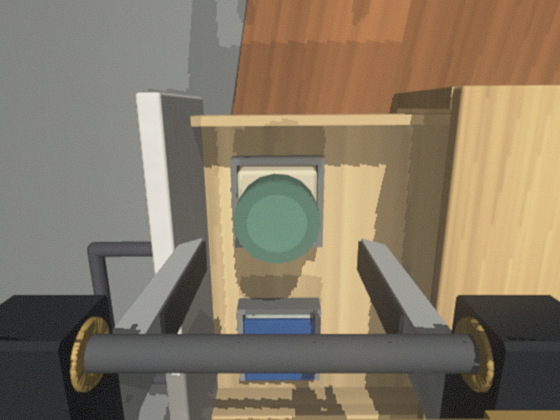

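View pics/s8.png

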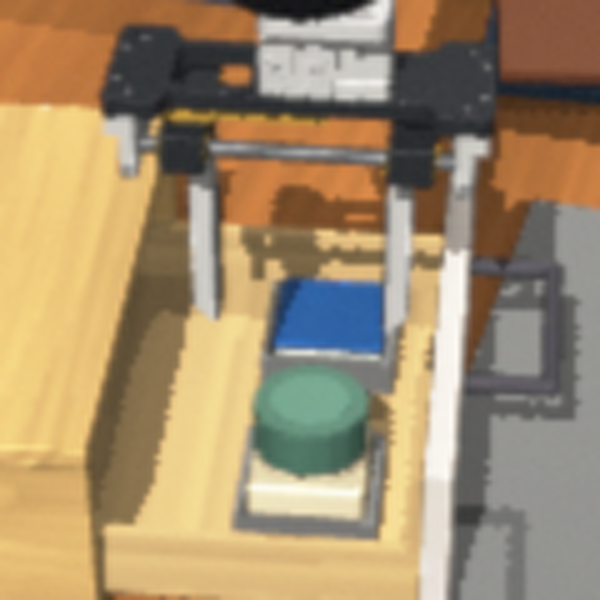

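Side view: fingertips at (261..300, 214), cap top at (282,230). A 31 mm tip offset predicts this tip position exactly. Wrist view: the cap is about 3.5 mm to tool −x of the finger midline. I'll correct that and descend.

```bash
python3 -m creep '[{"slide":[-2,0,0],"roll":0,"grip":0.15},{"slide":[-3.5,10,0.5],"roll":0,"grip":0.15},{"slide":[-3.5,25,0.5],"roll":0,"grip":0.15},{"slide":[-3.5,40,0.5],"roll":0,"grip":0.15},{"slide":[-3.5,53,0.5],"roll":0,"grip":0.15},{"slide":[-3.5,63,0.5],"roll":0,"grip":0.15},{"slide":[-3.5,70,0.5],"roll":0,"grip":0.15},{"slide":[-3.5,73,0.5],"roll":0,"grip":0.15},{"slide":[-3.5,73,0.5],"roll":0,"grip":0.15},{"slide":[-3.5,73,0.5],"roll":0,"grip":0.15}]'
python3 - <<'E'
from h import *
W=cv2.cvtColor(snapshot('wrist'),cv2.COLOR_RGB2BGR);S=cv2.cvtColor(snapshot('side'),cv2.COLOR_RGB2BGR)
cv2.imwrite('pics/w9.png',W)
cv2.imwrite('pics/s9.png',cv2.resize(S[150:270,220:340],None,fx=5,fy=5,interpolation=2))
E
```

```text
time: 10.8
tool_pos: [0.5708, 0.0521, 0.035]
ee_rot: [-1.571, -0.001, 0.177]
wrist_force: [-0.1, 0.5, 1.2]
width: 0.08
```

View pics/w9.png

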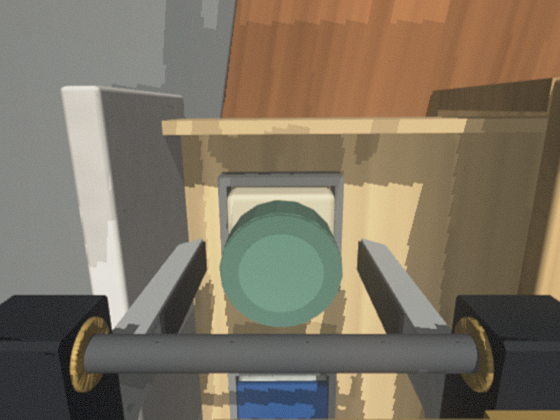

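View pics/s9.png

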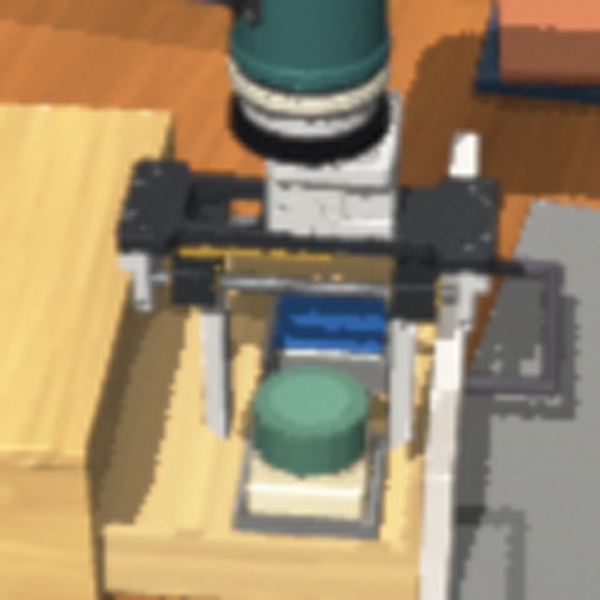

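The cap (wrist col 281) is centred between the fingertips (205 and 358). In the side view the tips reach the cap's lower part. Closing.

```bash
python3 -m creep '[{"slide":[0,0,0],"roll":0,"grip":0.3},{"slide":[0,0,0],"roll":0,"grip":0.5},{"slide":[0,0,0],"roll":0,"grip":0.7},{"slide":[0,0,0],"roll":0,"grip":0.7},{"slide":[0,0,0],"roll":0,"grip":1},{"slide":[0,0,0],"roll":0,"grip":1},{"slide":[0,0,0],"roll":0,"grip":1}]'
python3 - <<'E'
from h import *
o=robot.get_obs();print(o['wrist_force'],o['wrist_torque'],o['ee_rot'],o['joint_positions'])
W=cv2.cvtColor(snapshot('wrist'),cv2.COLOR_RGB2BGR)
cv2.imwrite('pics/w10.png',W)
E
```

```text
time: 11.48
tool_pos: [0.5705, 0.052, 0.0348]
ee_rot: [-1.571, -0.0, 0.177]
wrist_force: [-0.9, -0.3, 1.8]
width: 0.0579
[-0.8588523  -0.27324891  1.79712143] [-0.08279609  0.12599232  0.08963942] [-1.57083030e+00 -3.50791016e-04  1.76696572e-01] [-8.01110778e-03  2.04135801e-01  1.51792890e+00  3.13866955e-05
  1.41917689e+00 -1.84712409e-01]
```

View pics/w10.png

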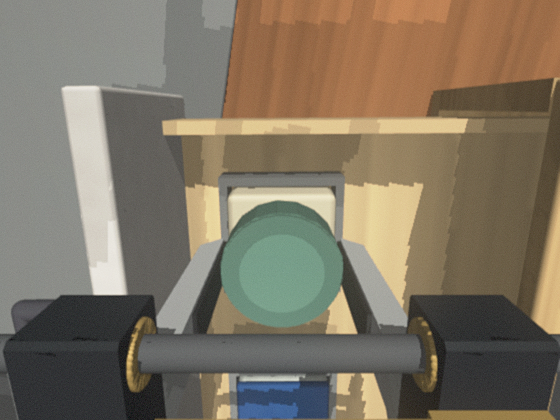

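Width 57.9 mm, so the pads are on two flats. Unscrewing anticlockwise means negative roll.

```bash
python3 -m creep '[{"slide":[0,0,0],"roll":-2,"grip":1},{"slide":[0,0,0],"roll":-5,"grip":1},{"slide":[0,0,0],"roll":-8,"grip":1},{"slide":[0,0,0],"roll":-11,"grip":1},{"slide":[0,0,0],"roll":-14,"grip":1},{"slide":[0,0,0],"roll":-17,"grip":1},{"slide":[0,0,0],"roll":-20,"grip":1}]'
python3 - <<'E'
from h import *
o=robot.get_obs();print(o['wrist_force'],o['wrist_torque'],o['ee_rot'],o['width'])
S=cv2.cvtColor(snapshot('side'),cv2.COLOR_RGB2BGR)
cv2.imwrite('pics/w11.png',snapshot('wrist')[:,:,::-1])
E
```

```text
time: 12.12
tool_pos: [0.5707, 0.0521, 0.0348]
ee_rot: [-1.571, -0.001, 0.528]
wrist_force: [0.6, -0.1, 2.0]
width: 0.0579
[ 0.64304131 -0.12255849  2.00607697] [-0.0607474   0.05537093 -0.25988177] [-1.57096025e+00 -8.67749319e-04  5.27501982e-01] 0.057899391050914996
```

View pics/w11.png

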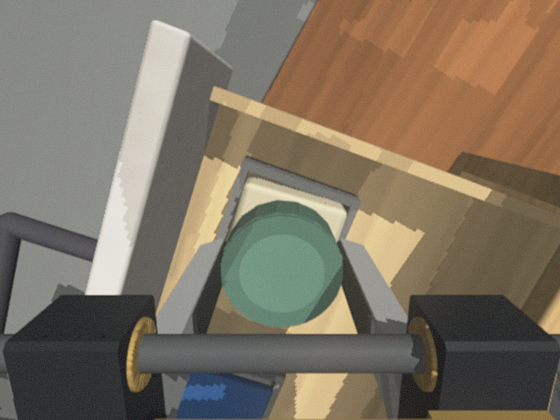

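The threads resist at 0.26 N m, the width is unchanged and the jar stays square in its pocket. Continuing to 65° in total, with about 1–2° of pocket play.

```bash
python3 -m creep '[{"slide":[0,0,0],"roll":-3,"grip":1},{"slide":[0,0,0],"roll":-6,"grip":1},{"slide":[0,0,0],"roll":-9,"grip":1},{"slide":[0,0,0],"roll":-12,"grip":1},{"slide":[0,0,0],"roll":-15,"grip":1},{"slide":[0,0,0],"roll":-18,"grip":1},{"slide":[0,0,0],"roll":-21,"grip":1},{"slide":[0,0,0],"roll":-24,"grip":1},{"slide":[0,0,0],"roll":-27,"grip":1},{"slide":[0,0,0],"roll":-30,"grip":1},{"slide":[0,0,0],"roll":-33,"grip":1},{"slide":[0,0,0],"roll":-36,"grip":1},{"slide":[0,0,0],"roll":-39,"grip":1},{"slide":[0,0,0],"roll":-42,"grip":1},{"slide":[0,0,0],"roll":-44,"grip":1},{"slide":[0,0,0],"roll":-45,"grip":1},{"slide":[0,0,0],"roll":-45,"grip":1}]'
python3 - <<'E'
from h import *
o=robot.get_obs();print(o['wrist_force'],o['wrist_torque'],o['ee_rot'],o['width'])
S=cv2.cvtColor(snapshot('side'),cv2.COLOR_RGB2BGR)
cv2.imwrite('pics/s12.png',cv2.resize(S[150:270,220:340],None,fx=5,fy=5,interpolation=2))
cv2.imwrite('pics/w12.png',snapshot('wrist')[:,:,::-1])
E
```

```text
time: 13.63
tool_pos: [0.5718, 0.0522, 0.0364]
ee_rot: [-1.574, -0.001, 1.31]
wrist_force: [-0.7, -0.5, 6.1]
width: 0.0577
[-0.69151493 -0.54547983  6.13908646] [-0.00246796  0.05708277  0.00566369] [-1.57434567e+00 -1.23319259e-03  1.31028255e+00] 0.05770153421229933
```

View pics/w12.png

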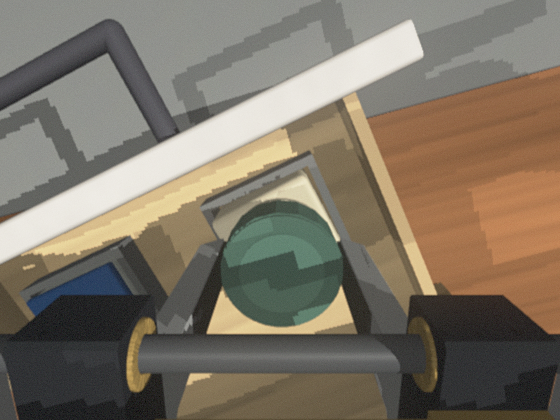

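View pics/s12.png

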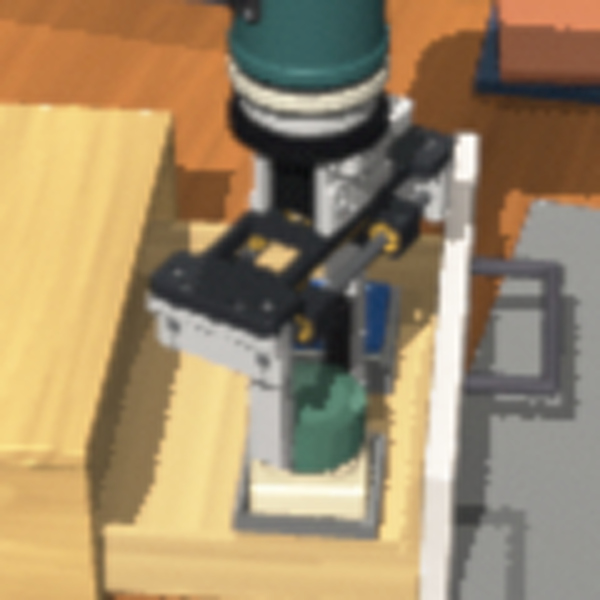

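The torque has dropped to zero, and the seal is pushing up with 6 N and has raised the cap 1.6 mm, so the threads are free. Lifting slowly, with a check partway.

```bash
python3 -m creep '[{"slide":[0,-2,0],"roll":0,"grip":1},{"slide":[0,-4,0],"roll":0,"grip":1},{"slide":[0,-7,0],"roll":0,"grip":1},{"slide":[0,-10,0],"roll":0,"grip":1},{"slide":[0,-10,0],"roll":0,"grip":1}]'
python3 - <<'E'
from h import *
o=robot.get_obs();print(o['wrist_force'],o['wrist_torque'],o['width'])
S=cv2.cvtColor(snapshot('side'),cv2.COLOR_RGB2BGR)
cv2.imwrite('pics/s13.png',cv2.resize(S[150:270,220:340],None,fx=5,fy=5,interpolation=2))
E
```

```text
time: 14.15
tool_pos: [0.5705, 0.0521, 0.0447]
ee_rot: [-1.571, -0.0, 1.311]
wrist_force: [0.1, -0.5, -0.8]
width: 0.0578
[ 0.11315075 -0.50916181 -0.80627981] [-0.01838443  0.00859265 -0.01479388] 0.05775356429206727
```

View pics/s13.png

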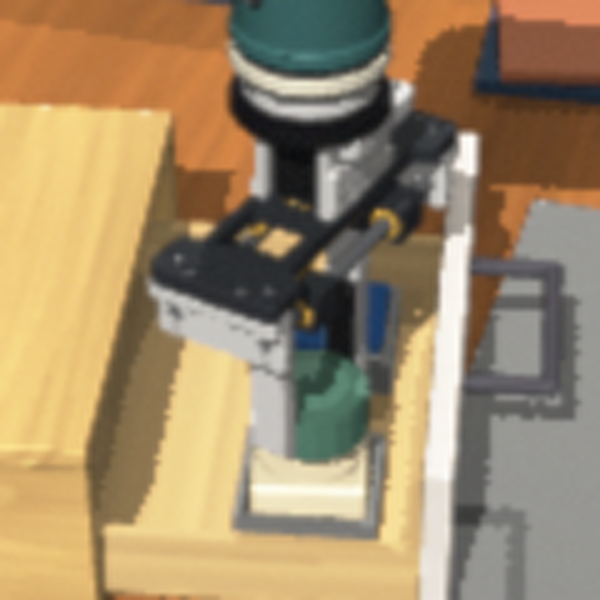

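The cap is rising and the jar is staying down: the force is only −0.8 N, about the cap's weight (the jar weighs 4 N). Finishing the lift to 50 mm in total.

```bash
python3 -m creep '[{"slide":[0,-3,0],"roll":0,"grip":1},{"slide":[0,-7,0],"roll":0,"grip":1},{"slide":[0,-12,0],"roll":0,"grip":1},{"slide":[0,-17,0],"roll":0,"grip":1},{"slide":[0,-23,0],"roll":0,"grip":1},{"slide":[0,-29,0],"roll":0,"grip":1},{"slide":[0,-34,0],"roll":0,"grip":1},{"slide":[0,-38,0],"roll":0,"grip":1},{"slide":[0,-40,0],"roll":0,"grip":1},{"slide":[0,-40,0],"roll":0,"grip":1},{"slide":[0,-40,0],"roll":0,"grip":1}]'
python3 - <<'E'
from h import *
o=robot.get_obs();print(o['wrist_force'],o['wrist_torque'],o['width'],o['qvel'])
S=cv2.cvtColor(snapshot('side'),cv2.COLOR_RGB2BGR)
cv2.imwrite('pics/s14.png',cv2.resize(S[150:270,220:340],None,fx=5,fy=5,interpolation=2));cv2.imwrite('pics/s14r.png',S)
W=cv2.cvtColor(snapshot('wrist'),cv2.COLOR_RGB2BGR);cv2.imwrite('pics/w14.png',W)
E
```

```text
time: 15.12
tool_pos: [0.5703, 0.0521, 0.0845]
ee_rot: [-1.571, -0.0, 1.311]
wrist_force: [-0.3, -0.4, -0.7]
width: 0.0579
[-0.25096688 -0.44909097 -0.71006266] [ 0.02690004 -0.01507562  0.01842663] 0.057902042512173055 [-0.00167764  0.00497241  0.00967386 -0.00078083 -0.00203581 -0.00065679]
```

View pics/s14.png

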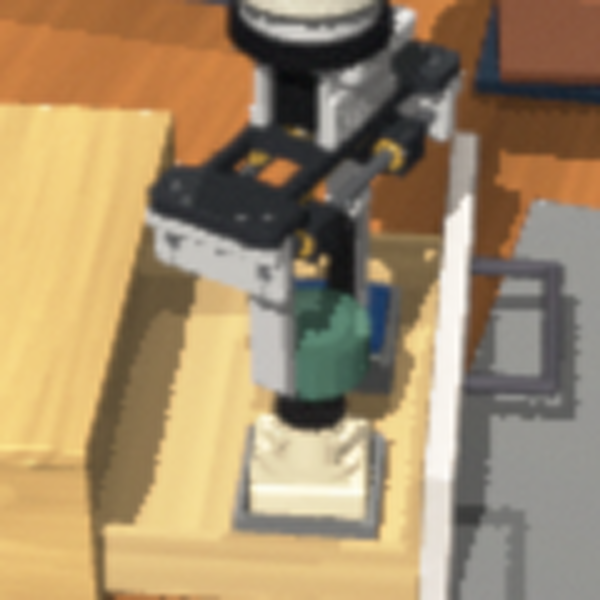

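View pics/w14.png

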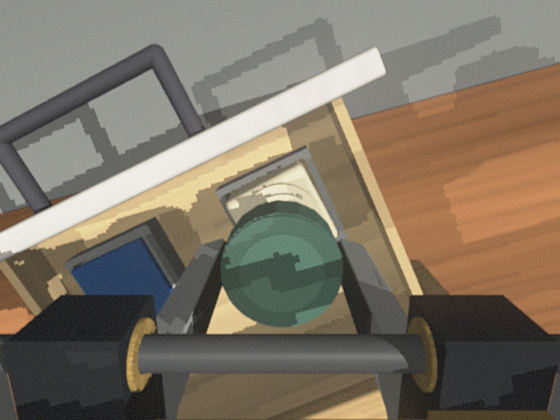

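View pics/s14r.png

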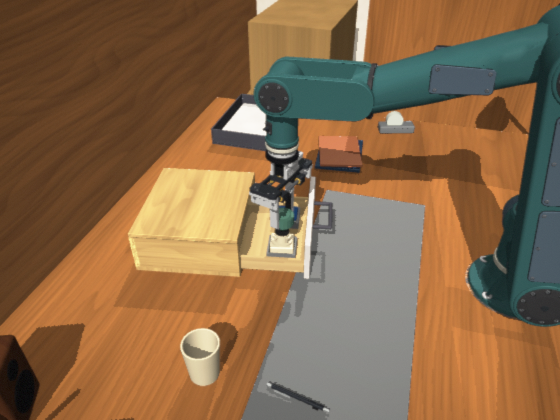

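The cap is level in the gripper, with its lower edge about 26 mm above the free seal and 32 mm above the mouth. The jar is in its pocket, the tin is in its own pocket, and the handle is at the same pixels as before (side crop 560,265–385). Handing in.

```bash
python3 - <<'E'
from bench import ticket
print(ticket.close_job())
E
```

```text
the job is handed in; nothing more can be done
None
```

The drawer is out at its stop. The cap is off and held level, centred over the jar, and the job was handed in at about 15 s of the 56 s allowed. No verdict was reported.

- **First handle grasp:** it missed. The fingers closed just above the bar without moving anything, because the visible fingertips sit about 31 mm above the TCP position the robot reports. The side and wrist views agreed on that offset, so I used it from then on.
- **Drawer:** I pulled it about 160 mm until it stopped moving and the force rose to about 8 N. The handle looked unmoved in the later side pictures.
- **Cap:** I gripped it on two flats at 57.9 mm and turned it 65° anticlockwise. Resistance was about 0.26 N m at 20° and zero at 65°. By then the seal was pushing up at 6 N.
- **Lift:** I raised the cap about 50 mm. That puts its lower edge roughly 32 mm above the mouth and 26 mm clear of the seal, worked out from the given heights and the reported lift.
- **Last checks:** the width stayed at 57.9 mm and the force was −0.7 N, about the weight of the cap alone. The jar is still in its pocket and the tin in its own. I saw nothing else moved in the side view, but took no final top picture.

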